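# Nest the matching garnish tins

## Task

On the pass, pile up the garnish tins of one pattern in the steel rail: the tin perched on the rail's fixed tin was put on the wrong way round, so lift it clear, give it a half turn and press it fully home in the fixed tin, then nest the one other tin with the same floor pattern in it, the same way round, and press that fully home too. Both must end level, with collar tight on collar. Press firmly but do not ram, and leave the two tins of other patterns and the pot, bottle and jar standing where they are.

Things in the scene. Friction and masses are not known exactly. Their poses are not given: they have to be found in the camera images.
- first_mid (a point): Centre (half-way up) of the fixed first tin, 45 mm above the work surface; its rim is at 78 mm. x along the tin towards the small compartment, z up. A matching tin turned the same way nests with its centre exactly 22 mm higher, its shoulder on this rim all round, the next another 22 mm up. Wrong way round or another pattern stands on the humps, at least 15 mm too high.
- rail: Steel frame, 210 x 104 mm, 46 mm high, that cannot move, with the first tin fixed in it; origin on the work surface under that tin's centre, axes as the tin's. Its tin's collar is clear of the frame.
- turned: The perched tin as a whole, stainless steel, 150 (x) x 66 (y) x 66 mm, about 0.2 kg; origin at the centre of its underside. Top 22 mm: upright collar, 150 x 66 mm, wall 3 mm, grip it across the 66. Below this shoulder the body is 140 x 56, narrowing to 120 x 36 mm. Two hollow humps 40 mm high cross the floor at x = -13 and +37 mm: a large (-x), medium and small (+x) compartment.
- turned_mid (a point): Centre (33 mm above the underside) of the loose tin that starts perched the wrong way round on the fixed tin, level on its humps, its centre 40 mm above the fixed one's. Fixed, perched and spare tins are identical. x along the tin towards its small compartment, z up.
- turned_end (a point): Outside of that tin's small-compartment end, 75 mm along x from its centre. In each matching tin a sprung pad inside the collar at each end binds on the tin entering it over the last 10 mm: by its weight alone that hangs 3 to 9 mm too high; a steady push of about 8 N (up to 15 if it enters askew) brings it home, where it stays.
- spare: The other matching tin as a whole, identical to the perched one; origin at the centre of its underside.
- spare_mid (a point): Centre (33 mm above the underside) of the other loose matching tin, standing on the work surface. x along the tin towards its small compartment, z up.
- spare_end (a point): Outside of that tin's small-compartment end, 75 mm along x from its centre.
- even_mid (a point): Centre (33 mm up) of a tin of the same outline whose two humps stand evenly 30 mm either side of the middle (outer compartments alike), without sprung pads: it does not nest with the others. Stands on the work surface; to be left there.
- plain_mid (a point): Centre (33 mm up) of a tin of the same outline with a plain flat floor, no humps, no pads: it does not nest with the others. Stands on the work surface; to be left there.
- pot: Bystander: steel pot with a lid, 106 mm wide, 115 mm high; origin at the centre of its underside.
- bottle: Bystander: white bottle, 56 mm wide, 170 mm high; origin at the centre of its underside.
- jar: Bystander: amber glass jar, 70 mm wide, 100 mm high; origin at the centre of its underside.

How it is judged:
By the outcome, as a careful person would: the job done as asked, in the order asked, and still so for the second after the job is handed in, with the robot touching nothing.
It also fails if it takes over 64 s, if anything falls off the work surface, if the arm or the gripper's body presses on something with over 40 N, if the wrist force passes 120 N, or if a joint passes its speed limit or range.

## Robot

A 6-joint arm with a two-finger parallel gripper is mounted at the origin on the work surface. World frame = base frame: x ahead of the robot, y to its left, z up, the work surface at z = 0. Lengths are in m, angles in rad, forces in N, time in s.
With the tool pointing down it reaches from about 0.35 to 0.775 m from the base axis. Payload 5.5 kg.
Tool frame: the origin (TCP) lies between the finger pads; the fingertips stand 17 mm ahead of it and the grasp point (between the pads) lies 2 mm behind it (env.finger_overhang is the distance from the TCP to the fingertips, in m); z points along the fingers, y is the line along which they close (so a half turn about z gives the same grasp; the last joint's range is limited). The gripper opens to 85 mm and grips with 20 to 120 N. Pads are 22 mm wide; open, the fingers measure 114 mm over their backs; the gripper's body (76 mm by 85 mm) begins 54 mm behind the grasp point. The pads swing forward as they close: fully open they stand 13 mm farther back than shut.
Start: joints at [1.066, 0.313, 0.046, 1.304, 0, 1.431], TCP at [0.205, 0.537, 0.248] pointing down, gripper open.
Joint ranges: [-2.76, 2.76], [-0.86, 1.69], [-1.03, 1.26], [-2.2, 2.34], [-1.47, 1.5], [-3.14, 3.14]. Speed limits (rad/s): [2.57, 2.57, 3.14, 3.14, 3.14, 3.14].

## Interface

Orientations are given as a unit quaternion [w, x, y, z].
In Python, from workcell import env gives the robot as it stands. The module is installed in compiled form; this text tells all that it offers.
- The arm moves only by the shell command python3 -m pendant 'ROWS' [FORCE]. ROWS is JSON, a list of rows, each a list of 5 numbers: the gripper's target within -1 to 1 (fully open at 1, half-way at 0, shut at -1), then the shift along the tool's x, y, z in m, then the turn about the tool's z in rad. A call has 1 to 8 rows; each row shifts and turns the commanded pose from where the row before left it, along the tool's axes as they then stand; what a row does not reach is not made up. A row lasts 1/8 s, in which the tool goes at most 62.5 mm and 10.7 degrees, less where a joint would pass 70% of its speed; a pose out of reach is approached as far as the arm can. A call with a gripper value outside its range is refused whole. The fingers move at their own pace and stop on an object; FORCE is the grip in N (left out, the last holds). Time passes only in rows, so rows that do not move let the fingers close. It gives the time, the measured TCP pose, the force, the opening and the grip force at its end, in the units of the state.
- env.get_state(): the state, without advancing time (a new reading comes with each control period).
- env.read_camera(name): name is "side" or "top" or "wrist"; returns the picture (384x512x3 uint8, red, green, blue); there is no depth.
- env.calibration(name): a dict with "K" (3x3 intrinsics, pixels), "distortion" ([k1, k2, p1, p2, k3] as OpenCV has them; the pictures are not rectified), "T" (4x4, takes a point from camera to world coordinates); the wrist camera has in their place "tool_from_camera" (4x4, takes a point from camera to tool coordinates, whose origin is the TCP and whose axes are the flange's). Camera axes: x right, y down, z forward; pixel columns grow to the right and rows downward; lengths in m; the calibration is good to about 2 mm. A picture is of the moment at which its call begins: read the wrist's pose just before it. calibration takes no time and is no camera call.
- env.hand_in(): hands the job in; it is judged then, once.
Trained networks look in the newest picture that a camera, given by its name, has taken for a name from the list of things; names that differ only in an ending like _2 or _b are one class to them, and where a whole thing is asked for, a point or a joint stands for the part that bears it (a point fixed in the world has none). Each returns a list of dicts, best first, with "score" (0 to 1); they miss things now and then, are a little off and sometimes report something else, mostly with a low value. They report only what shows in the picture. A call takes as long as a camera call.
- env.recognise(camera, label): "centre" ([column, row] in pixels, amid what is visible of it).
The state is a dict: "clock": time; "joint_pos": joint angles; "qvel": joint speeds; "tau": joint torques, N m; "tcp_pos": TCP position; "orientation": TCP orientation; "wrist_force": force on the tool from outside, world axes, zero at the start; "ft_torque": the same for the moment, N m; "finger_gap": finger opening in m; "grip_force": force on a finger pad.
Only numpy, scipy, OpenCV 4.12 (cv2) and the standard library are available. Lean on these libraries where they do the work, as an engineer would, in place of code of your own. Each camera call takes 0.05 s, during which the arm holds its last target. There are 200 camera calls.

## Working session

There is one attempt and no reset: what is moved stays moved. The work goes in short steps, Python scripts to look and compute and a shell command to move; the robot and the scene stay as the last step left them, time stands still between calls to the robot, and variables do not carry over. Pictures are saved under pics/ and viewed, at most 12 in all, crops included, and the job is handed in when it is done.

```bash
mkdir -p pics; cat > h.py <<'E'
import numpy as np, cv2
from workcell import env
def ray(cam,px,T=None):
    c=env.calibration(cam);K=np.array(c["K"]);d=np.array(c["distortion"])
    if T is None:T=np.array(c["T"])
    u=cv2.undistortPoints(np.array([[px]],float),K,d)[0,0]
    return T[:3,3],T[:3,:3]@np.array([u[0],u[1],1])
def atz(cam,px,z,T=None):
    o,v=ray(cam,px,T);return o+v*(z-o[2])/v[2]
def tool():
    from scipy.spatial.transform import Rotation as R
    s=env.get_state();q=s["orientation"];T=np.eye(4)
    T[:3,:3]=R.from_quat([q[1],q[2],q[3],q[0]]).as_matrix();T[:3,3]=s["tcp_pos"];return T
def wristT(): return tool()@np.array(env.calibration("wrist")["tool_from_camera"])
E
python3 - <<'E'
from h import *
for c in("top","side"):
    im=env.read_camera(c);cv2.imwrite(f"pics/{c}0.png",im[:,:,::-1])
    for l,z in(("first_mid",.045),("turned_mid",.085),("turned_end",.085),("spare_mid",.033),("spare_end",.033),("even_mid",.033),("plain_mid",.033),("pot",.06),("bottle",.08),("jar",.05)):
        for r in env.recognise(c,l)[:3]: print(c,l,np.round(r["centre"]),round(r["score"],2),atz(c,r["centre"],z).round(3))
    print(np.round(env.calibration(c)["T"],3))
print(env.get_state()); print(tool().round(3),env.calibration("wrist"))
E
```

```text
top first_mid [227. 218.] 0.96 [0.499 0.057 0.045]
top turned_mid [218. 212.] 0.94 [0.512 0.079 0.085]
top turned_end [215. 210.] 0.67 [0.519 0.086 0.085]
top spare_mid [369. 247.] 0.72 [ 0.425 -0.342  0.033]
top spare_end [366. 248.] 0.77 [ 0.423 -0.332  0.033]
top even_mid [132. 240.] 0.81 [0.435 0.324 0.033]
top plain_mid [320. 187.] 0.84 [ 0.591 -0.204  0.033]
top pot [155. 151.] 0.68 [0.686 0.266 0.06 ]
top bottle [225. 127.] 0.95 [0.752 0.065 0.08 ]
top jar [278. 135.] 0.65 [ 0.738 -0.083  0.05 ]
top jar [365. 247.] 0.58 [ 0.425 -0.325  0.05 ]
top jar [227. 214.] 0.49 [0.509 0.057 0.05 ]
[[ 0.014 -0.99   0.139  0.438]
 [-1.    -0.013  0.008 -0.031]
 [-0.006 -0.14  -0.99   1.058]
 [ 0.     0.     0.     1.   ]]
side first_mid [215. 183.] 0.24 [0.539 0.125 0.045]
side turned_mid [214. 185.] 0.71 [0.51  0.087 0.085]
side turned_end [218. 181.] 0.82 [0.529 0.092 0.085]
side turned_end [307. 189.] 0.38 [ 0.702 -0.109  0.085]
side spare_mid [294. 302.] 0.62 [ 0.435 -0.317  0.033]
side spare_mid [216. 182.] 0.58 [0.553 0.135 0.033]
side spare_end [295. 307.] 0.59 [ 0.426 -0.328  0.033
[... 1375 characters left out ...]
.357  0.934  0.     0.537]
 [-0.     0.    -1.     0.248]
 [ 0.     0.     0.     1.   ]] {'K': array([[280.65526492,   0.        , 249.90407739],
       [  0.        , 280.65526492, 195.01493108],
       [  0.        ,   0.        ,   1.        ]]), 'distortion': array([-0.03479994,  0.        ,  0.        ,  0.        ,  0.        ]), 'tool_from_camera': array([[-3.90633185e-04, -9.51714588e-01, -3.06984022e-01,
         7.83248045e-02],
       [ 9.99999913e-01, -4.16392219e-04,  1.84159357e-05,
        -2.58701571e-04],
       [-1.45352473e-04, -3.06983988e-01,  9.51714668e-01,
        -1.27289478e-01],
       [ 0.00000000e+00,  0.00000000e+00,  0.00000000e+00,
         1.00000000e+00]])}
```

View pics/top0.png

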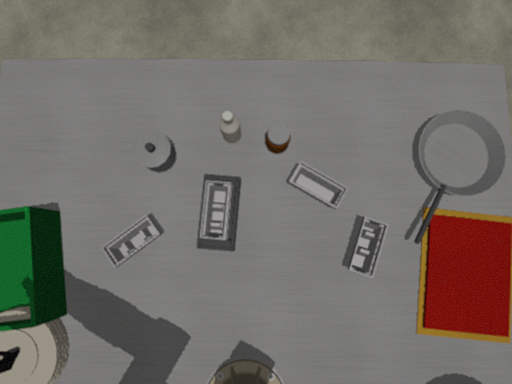

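View pics/side0.png

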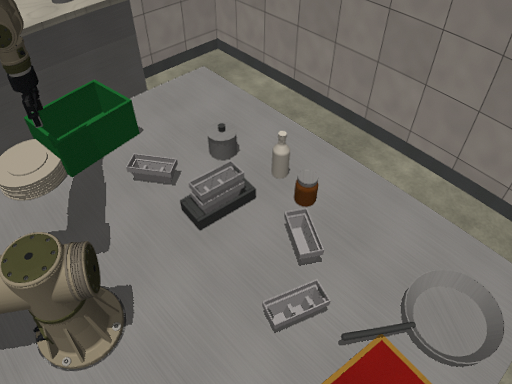

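Top: rail with perched tin at about (218,211); three other tins at (132,240), (317,186), (368,247). Side: the same layout, with both humped tins visible. Next I'll enlarge to read the compartments.

```bash
python3 - <<'E'
from h import *
im=cv2.imread("pics/top0.png")
a=[cv2.resize(im[y-42:y+42,x-32:x+32],None,fx=4,fy=4,interpolation=cv2.INTER_CUBIC) for x,y in((219,212),(132,240),(368,247))]
cv2.imwrite("pics/crop0.png",np.hstack(a))
E
```

```text
(no output)
```

View pics/crop0.png

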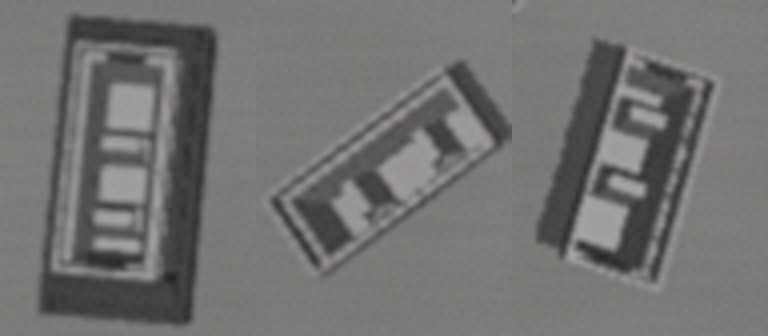

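The spare at (368,247) has its small compartment away from the robot. The perched tin's small compartment faces the robot, and the tin at (132,240) is the even one. I'll compute coarse poses from the rim corners, then approach.

```bash
python3 - <<'E'
from h import *
def P(off,cs,z):
    p=np.array([atz("top",(off[0]+x/4-.4,off[1]+y/4-.4),z) for x,y in cs]);m=p.mean(0)
    ax=(p[0]+p[1]-p[2]-p[3])/2; print(m.round(4),"yaw",np.arctan2(ax[1],ax[0]).round(3),"L",np.linalg.norm(ax).round(3),"W",np.linalg.norm(p[0]-p[1]).round(3),np.linalg.norm(p[3]-p[2]).round(3))
P((187,170),[(76,40),(183,47),(158,283),(48,274)],.118)
P((336,205),[(114,44),(208,76),(150,292),(52,258)],.066)
print(env.finger_overhang)
E
```

```text
[0.5167 0.0808 0.118 ] yaw -0.083 L 0.154 W 0.071 0.071
[ 0.4268 -0.3299  0.066 ] yaw -0.299 L 0.151 W 0.067 0.069
0.017
```

```bash
python3 -m pendant '[[1,-0.05,-0.035,0,0],[1,-0.05,-0.035,0,0],[1,-0.05,-0.035,0,0],[1,-0.05,-0.035,0,0],[1,-0.05,-0.035,0,0],[1,-0.05,-0.035,0,0],[1,-0.05,-0.035,0,0],[1,-0.05,-0.035,0,0]]' 60; python3 -m pendant '[[1,-0.05,-0.035,0,0],[1,0,0,0,-0.14],[1,0,0,0,-0.14],[1,0,0,0,0]]'
python3 - <<'E'
from h import *
T=wristT();im=env.read_camera("wrist");cv2.imwrite("pics/w1.png",im[:,:,::-1])
print(tool().round(4));print(env.get_state()["joint_pos"])
E
```

```text
clock: 2.1
tcp_pos: [0.4799, 0.1311, 0.2486]
orientation: [0.0, 0.181, 0.983, 0.0]
wrist_force: [0.1, 0.5, -1.5]
finger_gap: 0.0853
grip_force: 0.0
clock: 2.6
tcp_pos: [0.5133, 0.0821, 0.2482]
orientation: [-0.0, 0.043, 0.999, 0.0]
wrist_force: [0.5, -0.3, -0.2]
finger_gap: 0.0855
grip_force: 0.0
[[-9.962e-01  8.750e-02  0.000e+00  5.132e-01]
 [ 8.750e-02  9.962e-01  1.000e-04  8.230e-02]
 [-0.000e+00  1.000e-04 -1.000e+00  2.483e-01]
 [ 0.000e+00  0.000e+00  0.000e+00  1.000e+00]]
[ 4.46035721e-03  2.05892474e-01 -9.61753332e-02  1.26868575e+00
  7.64133854e-05  9.20418168e-02]
```

View pics/w1.png

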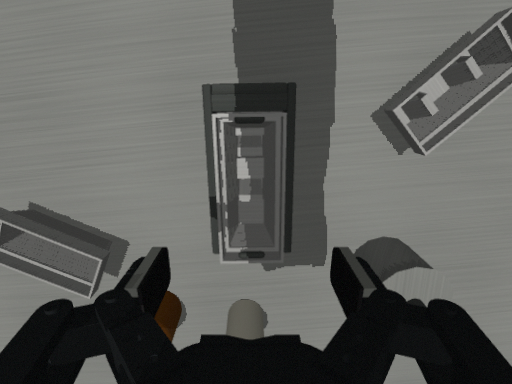

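Wrist picture: perched tin's rim runs from (212,113)-(286,113) down to (221,262)-(284,262), with the small compartment at the top (towards the robot). The grasp line is well aligned.

```bash
cat >> h.py <<'E'
def rect(cam,cs,z,T=None,sgn=1):
    """cs: near-left, near-right, far-right, far-left as seen; axis = near - far ends"""
    p=np.array([atz(cam,c,z,T) for c in cs]);m=p.mean(0);ax=sgn*(p[0]+p[1]-p[2]-p[3])/2
    print("centre",m.round(4),"yaw",np.arctan2(ax[1],ax[0]).round(3),"L",np.linalg.norm(ax).round(3),"W",np.linalg.norm(p[0]-p[1]).round(3),np.linalg.norm(p[3]-p[2]).round(3))
    t=tool();d=t[:3,:3].T@(m-t[:3,3]);print("shift tool",d.round(4));return p
E
python3 - <<'E'
from h import *
T=wristT();im=cv2.imread("pics/w1.png",0)
c=np.array([[212,113],[286,113],[284,262],[221,262]],float)
rect("wrist",c,.118,T)
cv2.imwrite("pics/w1c.png",cv2.resize(im[75:275,190:310],None,fx=3,fy=3,interpolation=cv2.INTER_CUBIC))
E
```

```text
centre [0.5167 0.0826 0.118 ] yaw 3.077 L 0.15 W 0.065 0.066
shift tool [-0.0035  0.0006  0.1303]
```

View pics/w1c.png

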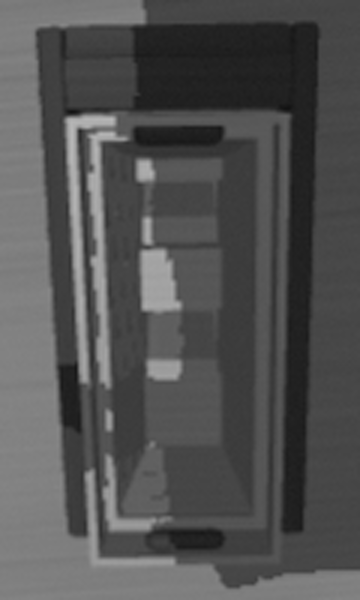

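```bash
python3 - <<'E'
from h import *
T=wristT()
c=np.array([[38,28],[318,25],[302,531],[69,533]],float)/3+[190,75]
rect("wrist",c,.046,T)
E
python3 -m pendant '[[1,-0.0035,0.0005,0.04,-0.01],[1,0,0,0.045,0],[1,0,0,0.03,0],[1,0,0,0.022,0],[1,0,0,0,0]]'
python3 -m pendant '[[-1,0,0,0,0],[-1,0,0,0,0],[-1,0,0,0,0],[-1,0,0,0,0],[-1,0,0,0,0]]'
```

```text
centre [0.5167 0.0826 0.046 ] yaw 3.069 L 0.208 W 0.103 0.103
shift tool [-0.0035  0.0006  0.2023]
clock: 3.28
tcp_pos: [0.5151, 0.0829, 0.1098]
orientation: [-0.002, 0.038, 0.999, -0.0]
wrist_force: [0.4, -0.4, 0.5]
finger_gap: 0.0854
grip_force: 0.0
clock: 3.9
tcp_pos: [0.5179, 0.0827, 0.113]
orientation: [0.002, 0.038, 0.999, 0.0]
wrist_force: [-0.2, -0.1, 6.1]
finger_gap: 0.0647
grip_force: 67.5
```

```bash
python3 -m pendant '[[-1,0,0,-0.01,0],[-1,0,0,-0.03,0],[-1,0,0,-0.04,0],[-1,0,0,-0.01,0],[-1,0,0,0,-0.18],[-1,0,0,0,-0.18],[-1,0,0,0,-0.18],[-1,0,0,0,-0.18]]' 80; python3 -m pendant '[[-1,0,0,0,-0.18],[-1,0,0,0,-0.18],[-1,0,0,0,-0.18],[-1,0,0,0,-0.18],[-1,0,0,0,-0.18],[-1,0,0,0,-0.18],[-1,0,0,0,-0.18],[-1,0,0,0,-0.18]]'; python3 -m pendant '[[-1,0,0,0,-0.18],[-1,0,0,0,-0.18],[-1,0,0,0,-0.18],[-1,0,0,0,-0.18],[-1,0,0,0,-0.18],[-1,0,0,0,-0.08],[-1,0,0,0,0],[-1,0,0,0,0]]'
python3 - <<'E'
from h import *
from scipy.spatial.transform import Rotation as R
t=tool();print(t.round(4),np.arctan2(t[1,0],t[0,0]),env.get_state()["joint_pos"].round(3),env.get_state()["wrist_force"])
T=wristT();im=env.read_camera("wrist");cv2.imwrite("pics/w2.png",im[:,:,::-1])
im=env.read_camera("top");cv2.imwrite("pics/t2.png",im[:,:,::-1]);im2=env.read_camera("side")
cv2.imwrite("pics/ts2.png",np.hstack([cv2.resize(im[150:270,160:280,::-1],(384,384)),cv2.resize(im2[110:260,140:290,::-1],(384,384))]))
E
```

```text
clock: 4.9
tcp_pos: [0.5159, 0.0826, 0.2]
orientation: [-0.001, -0.32, 0.947, 0.0]
wrist_force: [-0.0, 0.3, -1.6]
finger_gap: 0.0641
grip_force: 89.3
clock: 5.9
tcp_pos: [0.5159, 0.0826, 0.2]
orientation: [0.001, 0.865, -0.501, -0.001]
wrist_force: [-0.2, 0.7, -1.9]
finger_gap: 0.0641
grip_force: 89.3
clock: 6.9
tcp_pos: [0.5163, 0.0826, 0.2006]
orientation: [-0.0, 0.999, -0.039, -0.001]
wrist_force: [-0.3, 0.3, -1.3]
finger_gap: 0.0643
grip_force: 89.3
[[ 9.970e-01 -7.770e-02 -1.100e-03  5.163e-01]
 [-7.770e-02 -9.970e-01  1.000e-04  8.260e-02]
 [-1.100e-03  0.000e+00 -1.000e+00  2.006e-01]
 [ 0.000e+00  0.000e+00  0.000e+00  1.000e+00]] -0.07777441797333914 [ 0.005  0.233 -0.18   1.159  0.    -3.059] [-0.27162889  0.32444409 -1.31661518]
```

View pics/w2.png

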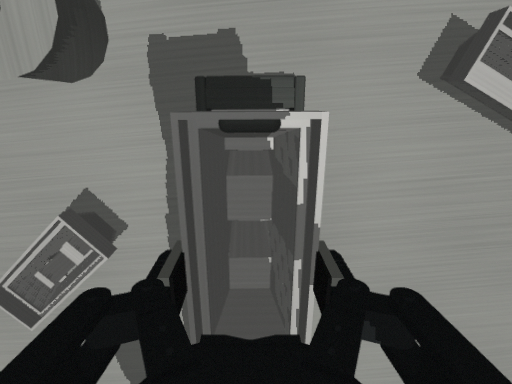

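The held tin sits square between the fingers, its near rim edge spanning (172,112)-(328,112). The rail's outer end shows behind it at (195..305,75). I'll compute tin and rail in the tool frame.

```bash
python3 - <<'E'
from h import *
T=wristT();t=tool()
for z in(.2055,.2075):
    for c in((172,112),(328,112)):
        p=atz("wrist",c,z,T);print(z,(t[:3,:3].T@(p-t[:3,3])).round(4))
for c in((195.5,76.5),(305.5,75.5)):
    p=atz("wrist",c,.046,T);print("rail end",(t[:3,:3].T@(p-t[:3,3])).round(4),p.round(4))
y=-.0725;u=np.array([np.cos(y),np.sin(y)]);n=np.array([-u[1],u[0]])
for s in(52,-52):print("rail expected",np.array([.5167,.0826])+u*.105+n*s/1000)
E
```

```text
0.2055 [ 0.0763 -0.0325 -0.0044]
0.2055 [ 0.0762  0.0333 -0.0044]
0.2075 [ 0.0763 -0.032  -0.0064]
0.2075 [ 0.0763  0.0328 -0.0064]
rail end [ 0.1045 -0.0506  0.1551] [0.6247 0.1251 0.046 ]
rail end [0.1054 0.0523 0.1551] [0.6176 0.0223 0.046 ]
rail expected [0.62519087 0.12685756]
rail expected [0.61765747 0.02313077]
```

View pics/ts2.png

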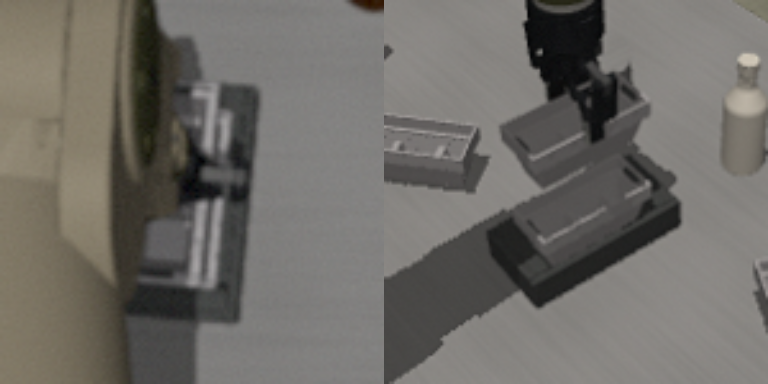

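Side view: the fixed tin in the rail is exposed and the held tin hovers level above it. Lowering with a small correction.

```bash
python3 -m pendant '[[-1,-0.001,0,0.025,0.005],[-1,0,0,0.03,0],[-1,0,0,0.01,0],[-1,0,0,0.01,0],[-1,0,0,0.01,0],[-1,0,0,0,0]]'; python3 -m pendant '[[-1,0,0,0.004,0],[-1,0,0,0.003,0],[-1,0,0,0,0]]'
```

```text
clock: 7.8
tcp_pos: [0.5155, 0.0827, 0.1159]
orientation: [-0.0, 0.999, -0.041, -0.0]
wrist_force: [-0.5, -0.2, -2.6]
finger_gap: 0.0642
grip_force: 89.3
clock: 8.18
tcp_pos: [0.5156, 0.0827, 0.1092]
orientation: [-0.0, 0.999, -0.041, -0.0]
wrist_force: [-0.1, -0.2, -2.5]
finger_gap: 0.064
grip_force: 89.3
```

```bash
python3 -m pendant '[[-1,0,0,0.002,-0.008],[-1,0,0,0.002,0],[-1,0,0,0,0]]'; python3 -m pendant '[[-1,0,0,0.002,0],[-1,0,0,0.002,0],[-1,0,0,0,0]]';python3 -m pendant '[[-1,0,0,0.002,0],[-1,0,0,0,0]]'
```

```text
clock: 8.55
tcp_pos: [0.5154, 0.0827, 0.1051]
orientation: [-0.0, 0.999, -0.037, -0.0]
wrist_force: [-0.5, -0.3, -1.7]
finger_gap: 0.0642
grip_force: 89.3
clock: 8.93
tcp_pos: [0.5155, 0.0827, 0.1013]
orientation: [-0.0, 0.999, -0.037, -0.0]
wrist_force: [-1.9, 0.6, 0.8]
finger_gap: 0.0637
grip_force: 89.9
clock: 9.18
tcp_pos: [0.5157, 0.0827, 0.0994]
orientation: [-0.0, 0.999, -0.037, 0.0]
wrist_force: [-3.1, 0.1, 4.3]
finger_gap: 0.0641
grip_force: 90.2
```

```bash
python3 -m pendant '[[-1,-0.0005,0,0.002,0],[-1,0,0,0,0]]'; python3 -m pendant '[[-1,0,0,0.001,0],[-1,0,0,0.001,0],[-1,0,0,0,0]]';python3 -m pendant '[[-1,0,0,0.001,0],[-1,0,0,0,0]]'
```

```text
clock: 9.43
tcp_pos: [0.5156, 0.0827, 0.0977]
orientation: [-0.0, 0.999, -0.037, 0.001]
wrist_force: [-2.4, 0.1, 5.4]
finger_gap: 0.0638
grip_force: 90.4
clock: 9.8
tcp_pos: [0.5158, 0.0827, 0.0961]
orientation: [-0.0, 0.999, -0.037, 0.001]
wrist_force: [-3.2, -0.6, 7.8]
finger_gap: 0.0646
grip_force: 90.8
clock: 10.05
tcp_pos: [0.5159, 0.0827, 0.0955]
orientation: [-0.0, 0.999, -0.037, 0.001]
wrist_force: [-4.1, 0.4, 9.9]
finger_gap: 0.064
grip_force: 91.0
```

```bash
python3 -m pendant '[[-1,-0.0005,0,0.001,0],[-1,0,0,0,0]]'; python3 -m pendant '[[-1,0,0,0.001,0],[-1,0,0,0,0]]';python3 -m pendant '[[-1,0,0,0.001,0],[-1,0,0,0,0]]'
```

```text
clock: 10.3
tcp_pos: [0.516, 0.0827, 0.0954]
orientation: [0.0, 0.999, -0.037, 0.002]
wrist_force: [-5.7, 0.0, 15.8]
finger_gap: 0.064
grip_force: 91.7
clock: 10.55
tcp_pos: [0.516, 0.0827, 0.0953]
orientation: [0.0, 0.999, -0.037, 0.002]
wrist_force: [-7.6, 2.1, 23.2]
finger_gap: 0.0643
grip_force: 92.4
clock: 10.8
tcp_pos: [0.516, 0.0827, 0.0952]
orientation: [0.0, 0.999, -0.037, 0.002]
wrist_force: [-10.9, 1.0, 29.9]
finger_gap: 0.0641
grip_force: 93.3
```

```bash
python3 -m pendant '[[-1,0,0,-0.003,0],[1,0,0,0,0],[1,0,0,0,0],[1,0,0,0,0],[1,0,0,-0.02,0],[1,0,0,-0.06,0],[1,0,0,-0.06,0],[1,0,0,0,0]]'
python3 - <<'E'
from h import *
t=tool();print(t.round(4),env.get_state()["joint_pos"].round(3))
im=env.read_camera("wrist");cv2.imwrite("pics/w3.png",im[:,:,::-1]);im2=env.read_camera("side")
cv2.imwrite("pics/ws3.png",np.hstack([cv2.resize(im[60:300,150:350,::-1],(480,576),interpolation=cv2.INTER_CUBIC),cv2.resize(im2[150:240,165:215,::-1],(320,576),interpolation=cv2.INTER_CUBIC)]))
E
```

```text
clock: 11.8
tcp_pos: [0.5179, 0.0828, 0.2395]
orientation: [-0.0, 0.999, -0.037, 0.005]
wrist_force: [1.0, -0.0, -0.2]
finger_gap: 0.0852
grip_force: 0.0
[[ 9.973e-01 -7.320e-02  9.900e-03  5.179e-01]
 [-7.320e-02 -9.973e-01  2.000e-04  8.280e-02]
 [ 9.800e-03 -9.000e-04 -1.000e+00  2.395e-01]
 [ 0.000e+00  0.000e+00  0.000e+00  1.000e+00]] [ 0.005  0.21  -0.113  1.238  0.    -3.063]
```

View pics/ws3.png

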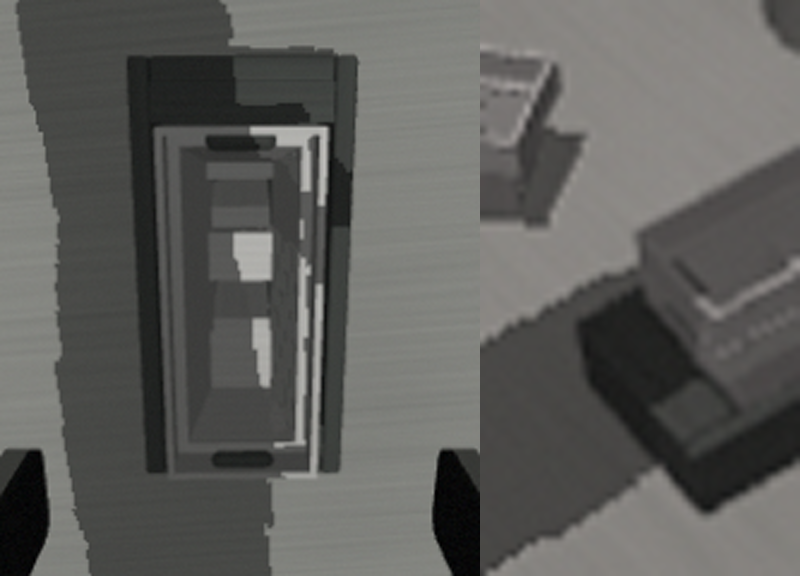

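The tin is nested with its small compartment to the far end, level in the rail with collar on collar. Next, go to the spare.

```bash
python3 -m pendant '[[1,-0.0085,0.06,0,0],[1,-0.0085,0.06,0,0],[1,-0.0085,0.06,0,0],[1,-0.0085,0.06,0,0],[1,-0.0085,0.06,0,0],[1,-0.0085,0.06,0,0],[1,-0.0085,0.06,0,0],[1,0,0,0,0.18]]'; python3 -m pendant '[[1,0,0,0,0.18],[1,0,0,0,0.18],[1,0,0,0,0.18],[1,0,0,0,0.18],[1,0,0,0,0.18],[1,0,0,0,0.18],[1,0,0,0,0.18],[1,0,0,0,0.18]]'; python3 -m pendant '[[1,0,0,0,0.18],[1,0,0,0,0.18],[1,0,0,0,0.18],[1,0,0,0,0.18],[1,0,0,0,0.18],[1,0,0,0,0.18],[1,0,0,0,0.18],[1,0,0,0,0.18]]';python3 -m pendant '[[1,0,0,0,0.18],[1,0,0,0,0.13],[1,0,0,0,0],[1,0,0,0,0]]'
python3 - <<'E'
from h import *
t=tool();print(t.round(4),np.arctan2(t[1,0],t[0,0]),env.get_state()["joint_pos"].round(3))
im=env.read_camera("wrist");cv2.imwrite("pics/w4.png",im[:,:,::-1])
E
```

```text
clock: 12.9
tcp_pos: [0.4284, -0.1172, 0.2586]
orientation: [0.081, 0.962, -0.261, -0.01]
wrist_force: [0.1, -0.3, 0.9]
finger_gap: 0.0854
grip_force: 0.0
clock: 13.9
tcp_pos: [0.4288, -0.1161, 0.2579]
orientation: [-0.067, -0.552, 0.83, -0.045]
wrist_force: [0.1, 0.2, -1.0]
finger_gap: 0.0855
grip_force: 0.0
clock: 14.9
tcp_pos: [0.4288, -0.1161, 0.2579]
orientation: [-0.02, 0.133, 0.988, -0.078]
wrist_force: [-1.1, -0.2, -0.5]
finger_gap: 0.0855
grip_force: 0.0
clock: 15.4
tcp_pos: [0.4293, -0.1163, 0.259]
orientation: [-0.007, 0.28, 0.957, -0.08]
wrist_force: [0.4, -0.2, 0.2]
finger_gap: 0.0856
grip_force: 0.0
[[-0.8435  0.5339 -0.0589  0.4293]
 [ 0.5362  0.8306 -0.15   -0.1163]
 [-0.0311 -0.1581 -0.9869  0.259 ]
 [ 0.      0.      0.      1.    ]] 2.5753223265479273 [-0.342  0.075 -0.234  1.268 -0.162  0.227]
```

View pics/w4.png

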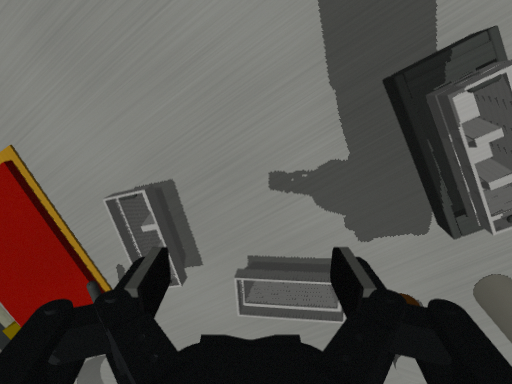

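The spare shows at (145,240). The previous move ran joint 6 into its lower limit and left the tool tilted 9° (joint 5 = -0.16). I'll undo it by pressing the turn against the opposite limit.

```bash
for i in 1 2; do python3 -m pendant '[[1,0,0,0,0.18],[1,0,0,0,0.18],[1,0,0,0,0.18],[1,0,0,0,0.18],[1,0,0,0,0.18],[1,0,0,0,0.18],[1,0,0,0,0.18],[1,0,0,0,0.18]]' >/dev/null; done; python3 -m pendant '[[1,0,0,0,0.1],[1,0,0,0,0.1],[1,0,0,0,0]]'
python3 -c "
from h import *
print(tool().round(4),env.get_state()['joint_pos'].round(3))"
```

```text
clock: 17.82
tcp_pos: [0.4118, -0.1554, 0.26]
orientation: [0.065, 0.972, -0.227, -0.004]
wrist_force: [0.1, 0.6, -0.2]
finger_gap: 0.0851
grip_force: 0.0
[[ 0.8966 -0.4412 -0.0373  0.4118]
 [-0.4422 -0.8882 -0.1246 -0.1554]
 [ 0.0218  0.1282 -0.9915  0.26  ]
 [ 0.      0.      0.      1.    ]] [-0.46   0.041 -0.264  1.243 -0.129  3.14 ]
```

```bash
python3 -m pendant '[[1,0,0,0,0.1],[1,0,0,0,0.1],[1,0,0,0,0]]'
python3 -c "
from h import *
print(tool().round(4),env.get_state()['joint_pos'].round(4))"
```

```text
clock: 18.2
tcp_pos: [0.3857, -0.1964, 0.26]
orientation: [0.047, 0.954, -0.295, 0.009]
wrist_force: [-0.6, 0.3, -0.6]
finger_gap: 0.0852
grip_force: 0.0
[[ 0.8253 -0.5646 -0.0116  0.3857]
 [-0.5629 -0.8209 -0.0956 -0.1964]
 [ 0.0444  0.0855 -0.9953  0.26  ]
 [ 0.      0.      0.      1.    ]] [-0.6003  0.0059 -0.2979  1.2224 -0.0856  3.1399]
```

```bash
python3 -m pendant '[[1,0,-0.03,0,0],[1,0,-0.03,0,0],[1,0,-0.03,0,0],[1,0,0,0,0]]'
python3 -c "
from h import *
print(tool().round(4),env.get_state()['joint_pos'].round(4))"
```

```text
clock: 18.7
tcp_pos: [0.4081, -0.1643, 0.2532]
orientation: [0.029, 0.964, -0.264, 0.015]
wrist_force: [0.3, -0.1, 0.3]
finger_gap: 0.0853
grip_force: 0.0
[[ 0.8601 -0.51    0.0137  0.4081]
 [-0.5083 -0.8589 -0.0629 -0.1643]
 [ 0.0438  0.0471 -0.9979  0.2532]
 [ 0.      0.      0.      1.    ]] [-0.5348  0.0193 -0.2991  1.2085 -0.0471  3.1405]
```

```bash
python3 -m pendant '[[1,0,0,0,-0.18],[1,0,0,0,-0.18],[1,0,0,0,-0.18],[1,0,0,0,-0.18],[1,0.025,-0.05,0,0],[1,0.025,-0.05,0,0],[1,0.025,-0.05,0,0],[1,0.025,-0.05,0,0]]'; python3 -m pendant '[[1,0.025,-0.05,0,0],[1,0.025,-0.05,0,0],[1,0,0,0,0]]'
python3 -c "
from h import *
print(tool().round(4),env.get_state()['joint_pos'].round(4))"
```

```text
clock: 19.7
tcp_pos: [0.4703, 0.0507, 0.2409]
orientation: [0.032, 0.995, 0.091, 0.004]
wrist_force: [1.2, -0.7, -0.4]
finger_gap: 0.0854
grip_force: 0.0
clock: 20.08
tcp_pos: [0.5015, 0.1587, 0.2336]
orientation: [0.032, 0.995, 0.095, 0.004]
wrist_force: [-0.3, -1.7, 0.2]
finger_gap: 0.0854
grip_force: 0.0
[[ 0.982   0.1884  0.0137  0.5015]
 [ 0.1889 -0.98   -0.0624  0.1587]
 [ 0.0017  0.0639 -0.998   0.2336]
 [ 0.      0.      0.      1.    ]] [ 0.1886  0.2267 -0.1073  1.235  -0.064   3.1402]
```

```bash
python3 -m pendant '[[1,0,-0.03,0,0],[1,0,-0.03,0,0],[1,0,-0.03,0,0],[1,0,-0.03,0,0],[1,0,0,0,0]]'
python3 -c "
from h import *
print(tool().round(4),env.get_state()['joint_pos'].round(4))"
```

```text
clock: 20.7
tcp_pos: [0.4892, 0.2144, 0.2288]
orientation: [0.008, 0.991, 0.136, 0.002]
wrist_force: [-0.7, -0.3, -0.0]
finger_gap: 0.0856
grip_force: 0.0
[[ 0.963   0.2694  0.0063  0.4892]
 [ 0.2695 -0.9629 -0.016   0.2144]
 [ 0.0018  0.0171 -0.9999  0.2288]
 [ 0.      0.      0.      1.    ]] [ 0.2719  0.2405 -0.0999  1.2286 -0.0171  3.1406]
```

```bash
python3 -m pendant '[[1,0,-0.02,0,0],[1,0,-0.022,0,0],[1,0,0,0,0]]'
python3 -c "
from h import *
print(tool().round(4),env.get_state()['joint_pos'].round(4))"
```

```text
clock: 21.08
tcp_pos: [0.4838, 0.2346, 0.2282]
orientation: [0.0, 0.989, 0.151, 0.001]
wrist_force: [-0.0, 0.6, -0.1]
finger_gap: 0.0854
grip_force: 0.0
[[ 9.543e-01  2.989e-01  1.600e-03  4.838e-01]
 [ 2.989e-01 -9.543e-01 -2.000e-04  2.346e-01]
 [ 1.500e-03  7.000e-04 -1.000e+00  2.282e-01]
 [ 0.000e+00  0.000e+00  0.000e+00  1.000e+00]] [ 3.0260e-01  2.4640e-01 -9.3500e-02  1.2293e+00 -7.0000e-04  3.1406e+00]
```

```bash
python3 -m pendant '[[1,0,0,0,-0.18],[1,0,0,0,-0.18],[1,0,0,0,-0.18],[1,0,0,0,-0.18],[1,0,0,0,-0.18],[1,0,0,0,-0.18],[1,0,0,0,-0.18],[1,0,0,0,-0.18]]' >/dev/null;python3 -m pendant '[[1,0,0,0,-0.18],[1,0,0,0,-0.18],[1,0,0,0,-0.18],[1,0,0,0,-0.18],[1,0,0,0,-0.18],[1,0,0,0,-0.18],[1,0,0,-0.01,-0.02],[1,0,0,0,0]]'
python3 -m pendant '[[1,-0.011,-0.056,0,0],[1,-0.011,-0.056,0,0],[1,-0.011,-0.056,0,0],[1,-0.011,-0.056,0,0],[1,-0.011,-0.056,0,0],[1,-0.011,-0.056,0,0],[1,-0.011,-0.056,0,0],[1,-0.011,-0.056,0,0]]'
python3 -m pendant '[[1,-0.011,-0.056,0,0],[1,-0.011,-0.056,0,0],[1,0,0,0,0]]'
python3 - <<'E'
from h import *
t=tool();print(t.round(4),np.arctan2(t[1,0],t[0,0]),env.get_state()["joint_pos"].round(3))
T=wristT();im=env.read_camera("wrist");cv2.imwrite("pics/w5.png",im[:,:,::-1]);np.save("T5.npy",T)
cv2.imwrite("pics/w5c.png",cv2.resize(im[60:300,150:350,::-1],(500,600),interpolation=cv2.INTER_CUBIC))
E
```

```text
clock: 23.08
tcp_pos: [0.4846, 0.2342, 0.2395]
orientation: [0.002, 0.15, 0.989, 0.0]
wrist_force: [0.1, 0.1, 0.4]
finger_gap: 0.0854
grip_force: 0.0
clock: 24.08
tcp_pos: [0.4358, -0.222, 0.2387]
orientation: [0.001, 0.15, 0.989, -0.0]
wrist_force: [1.2, 0.0, 0.0]
finger_gap: 0.085
grip_force: 0.0
clock: 24.45
tcp_pos: [0.4235, -0.3374, 0.2379]
orientation: [0.001, 0.153, 0.988, -0.001]
wrist_force: [-0.3, 1.3, -1.0]
finger_gap: 0.0858
grip_force: 0.0
[[-9.534e-01  3.016e-01  2.100e-03  4.235e-01]
 [ 3.016e-01  9.534e-01 -1.500e-03 -3.374e-01]
 [-2.400e-03 -8.000e-04 -1.000e+00  2.379e-01]
 [ 0.000e+00  0.000e+00  0.000e+00  1.000e+00]] 2.835197444598142 [-0.821  0.249 -0.066  1.253  0.    -0.515]
```

View pics/w5c.png

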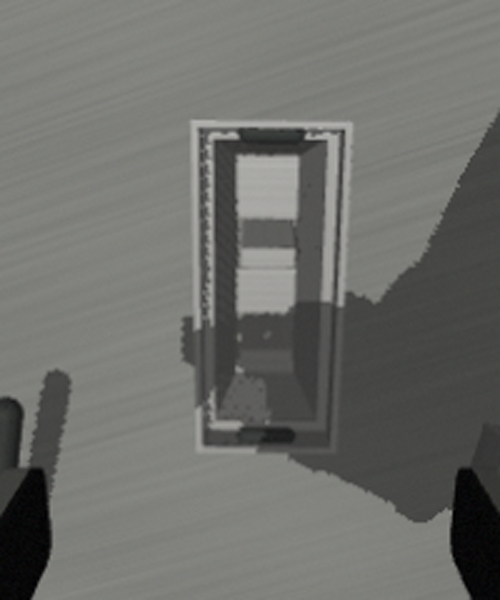

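The spare shows with large compartment near the robot and small one far, pads at both ends; rim corners in the crop are (190,121), (353,122), (338,451), (199,452).

```bash
python3 - <<'E'
from h import *
T=np.load("T5.npy")
c=np.array([[190,121],[353,122],[338,451],[199,452]],float)/2.5+[149.9,59.9]
rect("wrist",c,.066,T)
t=tool();print(np.arctan2(t[1,0],t[0,0]),t[:3,3].round(4))
E
```

```text
centre [ 0.4265 -0.3296  0.066 ] yaw 2.835 L 0.15 W 0.067 0.066
shift tool [-0.0009  0.006   0.1719]
2.837430913387217 [ 0.4235 -0.3351  0.2379]
```

```bash
python3 -m pendant '[[1,-0.001,0.005,0.05,0],[1,0,0,0.05,0],[1,0,0,0.03,0],[1,0,0,0,0],[1,0,0,0,0]]'
python3 -c "
from h import *
print(tool().round(4))"
```

```text
clock: 25.12
tcp_pos: [0.4276, -0.3288, 0.1098]
orientation: [0.002, 0.149, 0.989, -0.001]
wrist_force: [0.5, -0.3, 0.8]
finger_gap: 0.0853
grip_force: 0.0
[[-9.558e-01  2.940e-01  3.000e-03  4.276e-01]
 [ 2.940e-01  9.558e-01 -1.500e-03 -3.288e-01]
 [-3.300e-03 -6.000e-04 -1.000e+00  1.098e-01]
 [ 0.000e+00  0.000e+00  0.000e+00  1.000e+00]]
```

```bash
python3 -m pendant '[[1,0.0005,-0.001,0.03,0.005],[1,0,0,0.019,0],[1,0,0,0,0],[-1,0,0,0,0],[-1,0,0,0,0],[-1,0,0,0,0],[-1,0,0,0,0],[-1,0,0,0,0]]' 80
python3 -m pendant '[[-1,0,0,-0.01,0],[-1,0,0,-0.04,0],[-1,0,0,-0.05,0],[-1,0,0,-0.04,0],[-1,0,0,0,-0.12],[-1,0,0,0,-0.108],[-1,0,0,0,0],[-1,0,0,0,0]]'
python3 - <<'E'
from h import *
t=tool();print(t.round(4),np.arctan2(t[1,0],t[0,0]),env.get_state()["joint_pos"].round(3))
E
```

```text
clock: 26.12
tcp_pos: [0.4275, -0.3308, 0.0618]
orientation: [0.003, 0.151, 0.988, -0.001]
wrist_force: [0.4, 1.8, 6.2]
finger_gap: 0.0639
grip_force: 89.3
clock: 27.12
tcp_pos: [0.4257, -0.3297, 0.1995]
orientation: [0.001, 0.039, 0.999, -0.0]
wrist_force: [0.7, 0.9, -3.0]
finger_gap: 0.0642
grip_force: 89.4
[[-9.970e-01  7.780e-02  1.600e-03  4.257e-01]
 [ 7.780e-02  9.970e-01 -3.000e-04 -3.297e-01]
 [-1.600e-03 -2.000e-04 -1.000e+00  1.995e-01]
 [ 0.000e+00  0.000e+00  0.000e+00  1.000e+00]] 3.0637549483926714 [-8.090e-01  2.610e-01 -1.460e-01  1.163e+00  1.000e-03 -7.310e-01]
```

```bash
python3 -m pendant '[[-1,-0.0084,0.0597,0,0],[-1,-0.0084,0.0597,0,0],[-1,-0.0084,0.0597,0,0],[-1,-0.0084,0.0597,0,0],[-1,-0.0084,0.0597,0,0],[-1,-0.0084,0.0597,0,0],[-1,-0.0082,0.0597,0,0],[-1,0,0,0,0]]';python3 -m pendant '[[-1,0,0,0,0],[-1,0,0,0,0]]'
python3 - <<'E'
from h import *
t=tool();print(t.round(4),np.arctan2(t[1,0],t[0,0]),env.get_state()["joint_pos"].round(3))
T=wristT();im=env.read_camera("wrist");cv2.imwrite("pics/w6.png",im[:,:,::-1]);np.save("T6.npy",T)
cv2.imwrite("pics/w6c.png",cv2.resize(im[50:200,150:350,::-1],(800,600),interpolation=cv2.INTER_CUBIC))
E
```

```text
clock: 28.12
tcp_pos: [0.5162, 0.0864, 0.1992]
orientation: [0.001, 0.035, 0.999, 0.0]
wrist_force: [-0.4, -0.4, -3.4]
finger_gap: 0.0643
grip_force: 90.0
clock: 28.38
tcp_pos: [0.5158, 0.0812, 0.1992]
orientation: [0.001, 0.039, 0.999, -0.0]
wrist_force: [0.4, -0.0, -2.2]
finger_gap: 0.0639
grip_force: 90.0
[[-9.969e-01  7.830e-02  1.200e-03  5.158e-01]
 [ 7.830e-02  9.969e-01 -7.000e-04  8.120e-02]
 [-1.300e-03 -6.000e-04 -1.000e+00  1.992e-01]
 [ 0.000e+00  0.000e+00  0.000e+00  1.000e+00]] 3.0632516366111844 [ 3.000e-03  2.310e-01 -1.860e-01  1.153e+00 -1.000e-03  8.100e-02]
```

View pics/w6c.png

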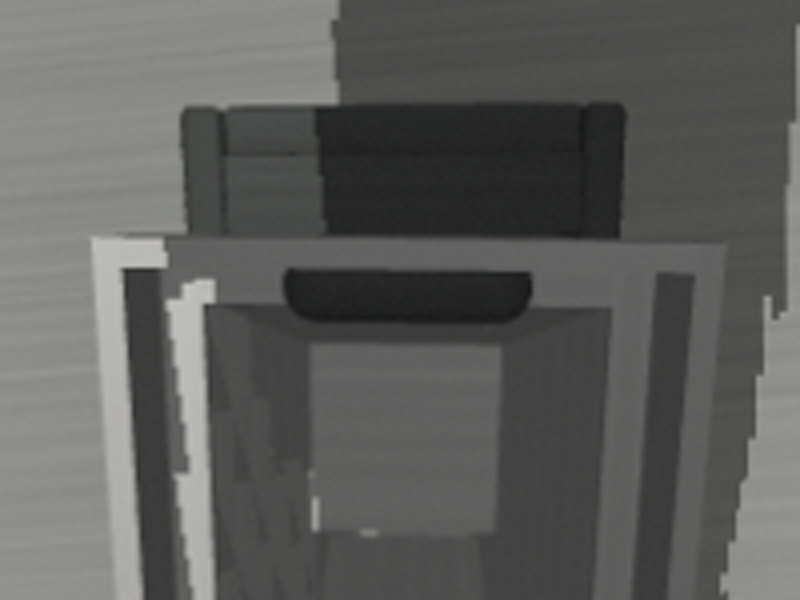

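Held tin's near edge is (92,237)-(727,244), rail's near edge (182,106)-(624,103) in the crop. I'll compute the relative offset.

```bash
python3 - <<'E'
from h import *
T=np.load("T6.npy");t=tool();print(t[:3,3].round(4))
f=lambda c:np.array(c)/4+[149.9,49.9]
for n,cs,z in(("tin",((92,237),(727,244)),.2045),("rail",((182,106),(624,103)),.046)):
    q=np.array([t[:3,:3].T@(atz("wrist",f(c),z,T)-t[:3,3]) for c in cs]);d=q[1]-q[0]
    print(n,q.round(4),"ang",-d[0]/d[1], "w",np.linalg.norm(d[:2]).round(4))
E
```

```text
[0.5159 0.081  0.1993]
tin [[ 0.0769 -0.0324 -0.0053]
 [ 0.0762  0.034  -0.0053]] ang 0.010556955802025784 w 0.0664
rail [[ 0.104  -0.0509  0.1532]
 [ 0.1046  0.0518  0.1531]] ang -0.006269627780171762 w 0.1027
```

```bash
python3 -m pendant '[[-1,-0.0025,0,0.02,-0.015],[-1,0,0,0.02,0],[-1,0,0,0.01,0],[-1,0,0,0.01,0],[-1,0,0,0.006,0],[-1,0,0,0,0]]'; python3 -m pendant '[[-1,0,0,0.002,0],[-1,0,0,0.002,0],[-1,0,0,0.002,0],[-1,0,0,0,0]]';python3 -m pendant '[[-1,0,0,0.002,0],[-1,0,0,0,0]]'
```

```text
clock: 29.18
tcp_pos: [0.5185, 0.0821, 0.1332]
orientation: [0.001, 0.031, 1.0, -0.0]
wrist_force: [-0.2, -0.6, -2.6]
finger_gap: 0.064
grip_force: 90.0
clock: 29.68
tcp_pos: [0.5186, 0.0823, 0.1274]
orientation: [0.001, 0.03, 1.0, -0.0]
wrist_force: [-1.5, 0.1, -2.6]
finger_gap: 0.064
grip_force: 90.3
clock: 29.92
tcp_pos: [0.5187, 0.0822, 0.1255]
orientation: [0.001, 0.03, 1.0, -0.0]
wrist_force: [-1.3, -0.5, 0.4]
finger_gap: 0.064
grip_force: 90.5
```

```bash
python3 -m pendant '[[-1,0,0,0.002,0],[-1,0,0,0.001,0],[-1,0,0,0,0]]'; python3 -m pendant '[[-1,0,0,0.001,0],[-1,0,0,0.001,0],[-1,0,0,0,0]]';python3 -m pendant '[[-1,0,0,0.001,0],[-1,0,0,0.001,0],[-1,0,0,0,0]]'; python3 -m pendant '[[-1,0,0,0.001,0],[-1,0,0,0,0]]'
```

```text
clock: 30.3
tcp_pos: [0.5189, 0.0822, 0.1228]
orientation: [0.001, 0.031, 1.0, -0.0]
wrist_force: [-2.7, 0.5, 4.3]
finger_gap: 0.0638
grip_force: 91.0
clock: 30.68
tcp_pos: [0.5191, 0.0823, 0.1208]
orientation: [0.002, 0.031, 1.0, -0.0]
wrist_force: [-2.5, 0.1, 4.6]
finger_gap: 0.0635
grip_force: 91.1
clock: 31.05
tcp_pos: [0.5192, 0.0823, 0.1192]
orientation: [0.002, 0.03, 1.0, -0.0]
wrist_force: [-3.2, 0.3, 8.5]
finger_gap: 0.0639
grip_force: 91.5
clock: 31.3
tcp_pos: [0.5192, 0.0823, 0.1184]
orientation: [0.002, 0.03, 1.0, -0.0]
wrist_force: [-3.4, 1.2, 8.3]
finger_gap: 0.0639
grip_force: 91.6
```

```bash
for i in 1; do python3 -m pendant '[[-1,0,0,0.001,0],[-1,0,0,0.0005,0],[-1,0,0,0,0]]'; python3 -m pendant '[[-1,0,0,0.001,0],[-1,0,0,0,0]]';python3 -m pendant '[[-1,0,0,0.001,0],[-1,0,0,0,0]]'; done
```

```text
clock: 31.68
tcp_pos: [0.5193, 0.0823, 0.1178]
orientation: [0.002, 0.03, 1.0, -0.0]
wrist_force: [-6.2, 2.1, 14.8]
finger_gap: 0.0638
grip_force: 92.2
clock: 31.92
tcp_pos: [0.5193, 0.0823, 0.1177]
orientation: [0.002, 0.03, 1.0, -0.0]
wrist_force: [-8.0, 1.7, 22.1]
finger_gap: 0.0641
grip_force: 93.1
clock: 32.17
tcp_pos: [0.5193, 0.0823, 0.1177]
orientation: [0.003, 0.03, 1.0, -0.0]
wrist_force: [-10.2, 1.2, 28.2]
finger_gap: 0.064
grip_force: 93.9
```

```bash
python3 -m pendant '[[-1,0,0,-0.003,0],[1,0,0,0,0],[1,0,0,0,0],[1,0,0,0,0],[1,0,0,-0.02,0],[1,0,0,-0.05,0],[1,0,0,-0.05,0],[1,0,0,0,0]]';python3 -m pendant '[[1,0,0,0,0],[1,0,0,0,0]]'
python3 - <<'E'
from h import *
T=wristT();np.save("T7.npy",T);im=env.read_camera("wrist");im2=env.read_camera("side")
cv2.imwrite("pics/w7.png",np.hstack([cv2.resize(im[60:300,150:350,::-1],(480,576),interpolation=cv2.INTER_CUBIC),cv2.resize(im2[150:240,165:215,::-1],(320,576),interpolation=cv2.INTER_CUBIC)]))
E
```

```text
clock: 33.17
tcp_pos: [0.5211, 0.0822, 0.241]
orientation: [0.005, 0.031, 1.0, -0.0]
wrist_force: [0.2, -0.7, -0.1]
finger_gap: 0.0854
grip_force: 0.0
clock: 33.42
tcp_pos: [0.5176, 0.0822, 0.2352]
orientation: [-0.001, 0.031, 1.0, -0.0]
wrist_force: [-0.6, 0.4, -0.1]
finger_gap: 0.0853
grip_force: 0.0
```

View pics/w7.png

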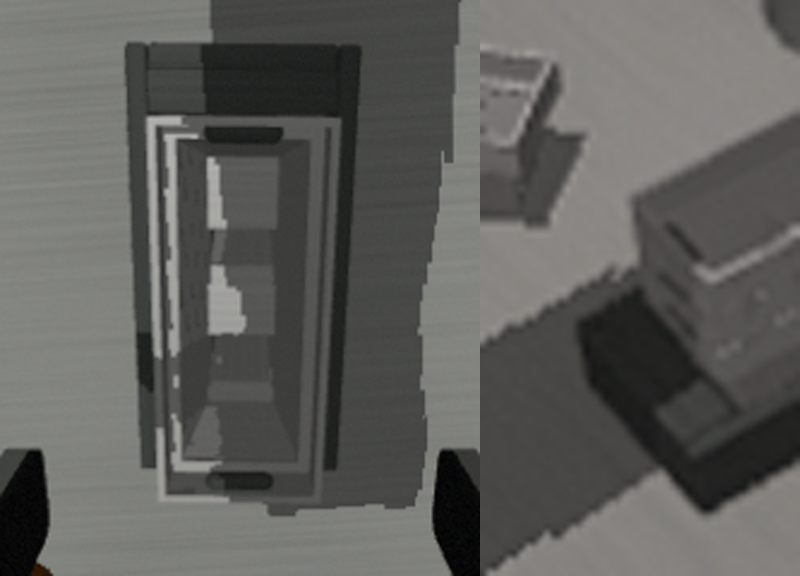

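Three collars stand flush in the rail with no gaps. The rim corners in the crop are (146,116), (342,116), (322,500), (160,500), and the large compartment faces the robot. One size check, then hand in.

```bash
python3 - <<'E'
from h import *
T=np.load("T7.npy");c=np.array([[146,116],[342,116],[322,500],[160,500]],float)/2.4+[149.8,59.8]
for z in(.122,.130):rect("wrist",c,z,T)
print(env.hand_in())
E
```

```text
centre [0.5169 0.0826 0.122 ] yaw 3.074 L 0.151 W 0.067 0.067
shift tool [0.0006 0.0004 0.1134]
centre [0.5144 0.0828 0.13  ] yaw 3.074 L 0.146 W 0.065 0.064
shift tool [0.0032 0.0004 0.1054]
the job is handed in; nothing more can be done
None
```

The perched tin was given its half turn and pressed home in the fixed tin. The spare was then nested in it the same way round and pressed home; the final pictures show the collars flush. Neither press passed about 32 N at the wrist, and the job was handed in at about 33.5 s with nothing else touched.

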